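# Clear a parcel's label and hold the scanner on it

## Task

The label of one parcel is littered with chips of broken tile: pick up the scraper block, wipe all the chips off that parcel with it (not with the fingers) and set the block back down on the table. Then draw the scanner out of its stand, tip it so that its nose points steeply down, and finish holding it still and raised, aimed at the middle of that label from about 10 cm above; do not let go of it. Leave everything else on the table where it is.

Things in the scene. Friction and masses are not known exactly. Their poses are not given: they have to be found in the camera images.
- parcel: The parcel to be scanned: brown carton 180 (x) x 130 (y) x 70 mm high, flat on the table and too heavy to move (it is fixed), with a white label and tile chips on top; no green band. Origin at the centre of its underside; x along its long side, roughly away from the robot, z up.
- parcel_label (a point): Centre of the parcel's white label (110 x 100 mm), on its top face, 70 mm above the table; same axes as the parcel.
- other_parcel: The other parcel, not wanted: brown carton 180 x 130 x 55 mm high with a green band round one end and a bare white label. Fixed. Origin at the centre of its underside.
- holder: Scanner stand, fixed to the table: black base plate 120 (x) x 90 (y) x 12 mm with a grey upright square socket 56 x 50 mm outside, its rim 75 mm above the table. The hole is 40 x 34 mm, its floor 20 mm above the table, so 55 mm deep. Origin at the centre of its underside.
- scanner: Pistol-shaped bar-code scanner, about 0.2 kg, standing handle-down in the stand. Origin: centre of the handle's lower end (at the start 20 mm above the table); z up the handle; the nose points along -x, roughly to the robot at the start. Black handle 34 (x) x 28 (y) x 110 mm, its lowest 55 mm in the socket. On top a yellow head 100 long x 46 wide (y) x 38 mm, nose drooping 15 degrees below -x.
- scanner_grip (a point): Centre of the scanner's yellow head, at (-12, 0, 122) mm in the scanner's frame. The head's two flat sides, 46 mm apart along y, are what to pinch, from above.
- scanner_window (a point): Centre of the dark red scan window at the front of the scanner's nose, 50 mm ahead of scanner_grip. Its z axis is the line of sight, out of the window (15 degrees below level at the start).
- scanner_focus (a point): The point in the air where the scanner reads, 100 mm straight ahead of the window on the line of sight (150 mm from scanner_grip); same axes as scanner_window. Moves with the scanner.
- scanner_foot (a point): Centre of the lower end of the scanner's handle (the scanner's origin).
- scraper: Scraper block, loose, 0.15 kg, standing on the table: black rubber foot 32 (x) x 120 (y) x 16 mm high, under an upright blue grip rib 22 thick (x) x 70 long (y), its top 62 mm above the underside. Origin at the centre of the underside, z up.
- scraper_grip (a point): On the scraper's blue rib, 45 mm above its underside: the place to pinch it from above, across x.
- chip0: Loose chip of broken red-brown tile, 24 x 18 x 14 mm, 11 g, at the start on the parcel's label. Origin at the centre of its underside.
- chip1: Loose chip of broken red-brown tile, 24 x 18 x 14 mm, 11 g, at the start on the parcel's label. Origin at the centre of its underside.
- chip2: Loose chip of broken red-brown tile, 24 x 18 x 14 mm, 11 g, at the start on the parcel's label. Origin at the centre of its underside.
- tape_roll: Bystander, loose: roll of yellow packing tape lying flat, 90 mm across, 45 high. Origin at the centre of its underside at the start.
- green_bottle: Bystander, loose: green glass bottle, 66 mm across, 210 high. Origin at the centre of its underside at the start.
- jar: Bystander, loose: white jar, 56 mm across, 75 high. Origin at the centre of its underside at the start.
- mug: Bystander, loose: blue mug, 80 mm across, 90 high. Origin at the centre of its underside at the start.
- stapler: Bystander, loose: red and black stapler, 140 x 34 mm, 37 high. Origin at the centre of its underside at the start.
- small_carton: Bystander, loose: small carton with a pink band, 100 x 80 x 60 mm. Origin at the centre of its underside at the start.
Not all that is in view belongs to the job. What is shaped like the scanner but orange or turquoise is not meant.

How it is judged:
By the outcome, as a careful person would: the job done as asked, in the order asked, and still so for the second after the job is handed in, while the arm keeps its last pose, push and grip.
It also fails if it takes over 67 s, if anything falls off the work surface, if the arm or the gripper's body presses on something with over 40 N, if the wrist force passes 120 N, or if a joint passes its speed limit or range.

## Robot

A 6-joint arm with a two-finger parallel gripper is mounted at the origin on the work surface. World frame = base frame: x ahead of the robot, y to its left, z up, the work surface at z = 0. Lengths are in m, angles in degrees, forces in N, time in s.
With the tool pointing down it reaches from about 0.375 to 0.9 m from the base axis. Payload 3.1 kg.
Tool frame: the origin (TCP) lies midway between the tips of the shut fingers; the grasp point (between the pads) lies 19 mm behind it; z points along the fingers, y is the line along which they close (so a half turn about z gives the same grasp; the last joint's range is limited). The gripper opens to 87 mm and grips with 3 to 60 N. Pads are 19 mm wide; open, the fingers measure 117 mm over their backs; the gripper's body (75 mm by 190 mm) begins 51 mm behind the grasp point.
Start: joints at [56.58, 30.224, 82.088, -0, 67.689, -10.227], TCP at [0.246, 0.574, 0.223] pointing down, gripper open.
Joint ranges: [-176.69, 176.69], [-43.24, 126.21], [12.49, 139.97], [-82, 262], [0, 151.66], [-163.58, 163.58]. Speed limits (degrees/s): [159.86, 159.86, 180, 180, 180, 180].

## Interface

Orientations are given as a 3x3 rotation matrix whose columns are the frame's x, y, z axes.
In Python, from rig import read_state, capture, camera_info, hand_in gives the robot as it stands.
- The arm moves only by the tool drive_tool, never from a script. Its argument "motion" is a list of rows, each a list of 2 entries, a list of its own where there are three numbers: the shift along the tool's x, y, z in mm, then the turn, a rotation vector about the tool's x, y, z in rad. A call has 1 to 5 rows; each row shifts and turns the commanded pose from where the row before left it, along the tool's axes as they then stand; what a row does not reach is not made up. A row lasts 1/10 s, in which the tool goes at most 50 mm and 8.59 degrees, less where a joint would pass 70% of its speed; a pose out of reach is approached as far as the arm can. A call is refused whole if a number of a shift passes 50 or a number of a turn 0.15, either way. A call with a gripper value outside its range is refused whole. "gripper" is the opening, from 0 (shut) to 1 (fully open), set as the call begins (left out, the last holds). The fingers move at their own pace and stop on an object; the grip force is fixed at half the most. Time passes only in rows, so rows that do not move let the fingers close. It gives the time, the measured TCP pose, the force, the opening and the grip force at its end, in the units of the state.
- read_state(): the state, without advancing time (a new reading comes with each control period).
- capture(name): name is "scene" or "top" or "wrist"; returns the picture (400x640x3 uint8, red, green, blue); there is no depth.
- camera_info(name): a dict with "fovy" (degrees; the focal length in pixels is half the picture's height over the tangent of half this angle, whatever the lens; pixels are square), "cx", "cy" (the principal point, pixels), "k1" (the pictures are not rectified: a ray, as slopes to the right and down, at radius r is drawn at 1 + k1 r^2 times it, then the intrinsics apply), "xyz" and "orientation" of the camera in the world; the wrist camera has in their place "T_tool_cam" (4x4, takes a point from camera to tool coordinates, whose origin is the TCP and whose axes are the flange's). Camera axes: x right, y down, z forward; pixel columns grow to the right and rows downward; lengths in m; the calibration is good to about 2 mm. A picture is of the moment at which its call begins: read the wrist's pose just before it. camera_info takes no time and is no camera call.
- hand_in(): hands the job in; it is judged then, once.
The state is a dict: "time_s": time; "joint_positions": joint angles; "qvel": joint speeds; "tau": joint torques, N m; "position": TCP position; "tcp_rot": TCP orientation; "force": force on the tool from outside, world axes, zero at the start; "moment": the same for the moment, N m; "opening": opening from 0.0 (shut) to 1.0 (fully open); "grasp_force": force on a finger pad.
Only numpy, scipy, OpenCV 4.12 (cv2) and the standard library are available. Lean on these libraries where they do the work, as an engineer would, in place of code of your own. Each camera call takes 0.05 s, during which the arm holds its last target. There are 200 camera calls.

## Working session

There is one attempt and no reset: what is moved stays moved. The work goes in short steps, Python scripts to look and compute and a tool call to move; the robot and the scene stay as the last step left them, time stands still between calls to the robot, and variables do not carry over. Pictures are saved under pics/ and viewed, at most 10 in all, crops included, and the job is handed in when it is done.

Besides the shell and the picture viewer there is one more tool, called as name([rows], argument=value, ...), one row to a line, values as JSON. drive_tool: Moves the arm, as the interface text tells. Its arguments: {"type":"object","properties":{"motion":{"type":"array","items":{"type":"array"}},"gripper":{"type":"number"}},"required":["motion"]}

```bash
mkdir -p pics; ls
cat > h.py <<'E'
import numpy as np, cv2
from rig import read_state, capture, camera_info, hand_in
def cam(name, st=None):
    c=camera_info(name)
    if name=="wrist":
        st=st or read_state(); T=np.eye(4); T[:3,:3]=np.array(st["tcp_rot"]); T[:3,3]=st["position"]
        M=T@np.array(c["T_tool_cam"]); R,t=M[:3,:3],M[:3,3]
    else: R,t=np.array(c["orientation"]),np.array(c["xyz"])
    f=200/np.tan(np.radians(c["fovy"]/2)); return f,c["cx"],c["cy"],c["k1"],R,t
def ray(c,u,v):
    f,cx,cy,k,R,t=c; d=np.array([(u-cx)/f,(v-cy)/f]); p=d.copy()
    for _ in range(20): p=d/(1+k*(p@p))
    return t,R@np.array([p[0],p[1],1])
def onz(c,u,v,z):
    t,d=ray(c,u,v); return t+d*(z-t[2])/d[2]
def proj(c,P):
    f,cx,cy,k,R,t=c; q=R.T@(np.array(P)-t); p=q[:2]/q[2]; s=1+k*(p@p)
    return np.array([cx+f*p[0]*s,cy+f*p[1]*s])
def save(n,im,crop=None,scale=1):
    if crop: im=im[crop[1]:crop[3],crop[0]:crop[2]]
    cv2.imwrite("pics/"+n,cv2.resize(im[...,::-1],None,fx=scale,fy=scale,interpolation=cv2.INTER_CUBIC))
E
python3 - <<'E'
from h import *
for n in("scene","top"):
    im=capture(n); np.save(n,im); save(n+".png",im,scale=1.25); c=camera_info(n); print(n,c)
print(camera_info("wrist")); print(read_state())
E
```

```text
pics
scene {'fovy': 43.593856126655396, 'cx': 327.63410357059604, 'cy': 207.6032453061152, 'k1': -0.01482094772905603, 'xyz': array([1.14858633, 0.73308984, 1.06428409]), 'orientation': array([[-0.80893078,  0.39364873, -0.43665967],
       [ 0.58780055,  0.55547482, -0.58816515],
       [ 0.01102298, -0.73245369, -0.68072762]])}
top {'fovy': 52.455400659862214, 'cx': 316.7304101179798, 'cy': 201.90015514003073, 'k1': -0.06430134994177877, 'xyz': array([ 0.35425985, -0.11833938,  1.28829628]), 'orientation': array([[ 0.01728462, -0.98729835,  0.15793417],
       [-0.99940737, -0.01235722,  0.03212804],
       [-0.02976833, -0.1583959 , -0.98692684]])}
{'fovy': 71.083454661259, 'cx': 319.12264684661193, 'cy': 197.4501886709288, 'k1': 0.003395608500174411, 'T_tool_cam': array([[-8.62261330e-04, -9.56618408e-01, -2.91342545e-01,
         8.05101728e-02],
       [ 9.99999585e-01, -9.10171743e-04,  2.89215267e-05,
        -4.75624582e-04],
       [-2.92838616e-04, -2.91342399e-01,  9.56618796e-01,
        -1.63169720e-01],
       [ 0.00000000e+00,  0.00000000e+00,  0.00000000e+00,
         1.00000000e+00]])}
{'time_s': 0.1, 'joint_positions': array([ 5.65798682e+01,  3.02745674e+01,  8.21490978e+01, -3.02419357e-04,
        6.76890374e+01, -1.02271042e+01]), 'qvel': array([-0.00823385, -0.01413506, -0.23924429, -0.02383978, -0.08962381,
       -0.06328721]), 'tau': array([-5.54775306e-05, -4.40984774e+01, -1.77150017e+01,  6.34726812e-02,
        5.33790572e-02, -5.49075435e-05]), 'position': array([0.2457476 , 0.57394284, 0.22165924]), 'tcp_rot': array([[-9.19183877e-01,  3.93827163e-01, -1.07931279e-03],
       [ 3.93828492e-01,  9.19182471e-01, -1.64447879e-03],
       [ 3.44444980e-04, -1.93664252e-03, -9.99998065e-01]]), 'force': array([ 0.34932712,  0.32979341, -0.57818287]), 'moment': array([-0.0059118 , -0.02219107,  0.04124328]), 'grasp_force': 0.0, 'opening': 0.9996863637093018}
```

View pics/scene.png

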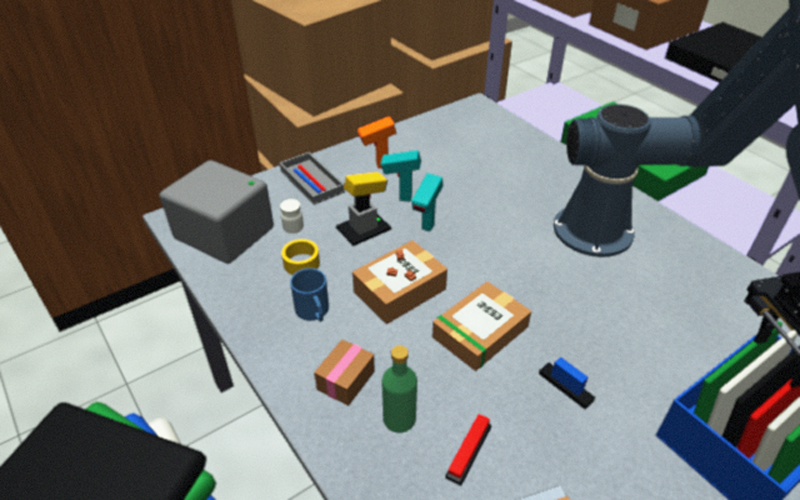

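View pics/top.png

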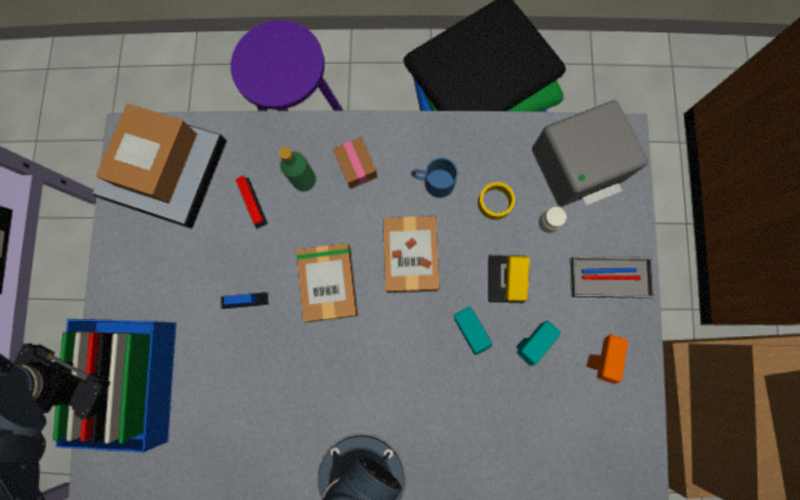

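The wanted parcel is the one with chips at top-view (410,253) in the 1.25x picture; the one at (326,283) has a green band. The yellow scanner is at (517,278), the turquoise ones at (473,330) and (539,343), and the orange one at (613,358). The black and blue scraper is at (245,299). I'll measure all of these next and confirm with one crop.

```bash
cat >> h.py <<'E'
def blobs(im,lo,hi,roi=None,amin=30):
    hsv=cv2.cvtColor(im,cv2.COLOR_RGB2HSV); m=cv2.inRange(hsv,np.array(lo),np.array(hi))
    if roi: k=np.zeros_like(m); k[roi[1]:roi[3],roi[0]:roi[2]]=255; m&=k
    cs,_=cv2.findContours(m,cv2.RETR_EXTERNAL,cv2.CHAIN_APPROX_NONE)
    out=[]
    for c in sorted(cs,key=cv2.contourArea,reverse=True):
        if cv2.contourArea(c)<amin: break
        M=cv2.moments(c); out.append((np.array([M["m10"],M["m01"]])/M["m00"],cv2.contourArea(c),cv2.minAreaRect(c),c))
    return out
def tri(ca,pa,cb,pb):
    a,d=ray(ca,*pa); b,e=ray(cb,*pb); d/=np.linalg.norm(d); e/=np.linalg.norm(e)
    s=np.linalg.lstsq(np.c_[d,-e],b-a,rcond=None)[0]; p,q=a+s[0]*d,b+s[1]*e
    return (p+q)/2,np.linalg.norm(p-q)
E
python3 - <<'E'
from h import *
top=np.load("top.npy"); sc=np.load("scene.npy"); ct,cs=cam("top"),cam("scene")
B=dict(scanner=((20,150,80),(32,255,255),(385,195,430,245),(270,130,315,160)),
       scraper=((100,150,60),(125,255,255),(170,225,220,250),(430,280,475,315)))
for n,(lo,hi,r1,r2) in B.items():
    a=blobs(top,lo,hi,r1); b=blobs(sc,lo,hi,r2)
    P,e=tri(ct,a[0][0],cs,b[0][0]); print(n,P.round(4),"gap",e.round(4),a[0][2],a[0][1],b[0][0],b[0][1])
    z=P[2]
    box=cv2.boxPoints(a[0][2]); print(np.array([onz(ct,*p,.062 if n=="scraper" else .16)[:2] for p in box]).round(4).tolist())
# parcel: brown
for roi,z in (((300,165,360,240),.07),((230,185,290,265),.055)):
    hsv=cv2.cvtColor(top,cv2.COLOR_RGB2HSV)
    lab=blobs(top,(0,0,120),(179,70,255),roi)
    bx=blobs(top,(5,60,60),(28,255,255),roi)
    for nm,b in (("label",lab),("box",bx)):
        if b:
            box=cv2.boxPoints(b[0][2]); w=np.array([onz(ct,*p,z)[:2] for p in box])
            print(nm,b[0][0].round(1),w.mean(0).round(4),w.round(3).tolist(),np.linalg.norm(np.diff(w,axis=0),axis=1).round(3))
for b in blobs(top,(0,120,60),(9,255,255),(305,175,355,235),8): print("chip",b[0],b[1],onz(ct,*b[0],.08).round(3))
im=np.vstack([cv2.resize(top[165:265,165:435],(800,296)),cv2.resize(sc[120:270,260:530],(540,300)).copy() if 0 else cv2.copyMakeBorder(cv2.resize(sc[120:320,260:480],(330,300)),0,0,0,470,cv2.BORDER_CONSTANT)])
save("crop1.png",im)
E
```

```text
scanner [ 0.4825 -0.3576  0.1392] gap 0.0007 ((413.9990234375, 222.52171325683594), (16.89708137512207, 35.531646728515625), 2.4895527362823486) 542.5 [291.72551253 146.66135156] 439.0
[[0.4314, -0.3271], [0.5308, -0.333], [0.5294, -0.3803], [0.43, -0.3738]]
scraper [0.4312 0.3114 0.039 ] gap 0.0008 ((191.48773193359375, 239.36476135253906), (7.514466762542725, 25.53108024597168), 84.80557250976562) 157.5 [454.84782609 300.54500381] 437.0
[[0.4366, 0.3451], [0.4451, 0.2658], [0.4223, 0.2623], [0.4137, 0.3414]]
label [329.5 202. ] [ 0.5511 -0.1173] [[0.664, -0.025], [0.666, -0.207], [0.438, -0.207], [0.436, -0.03]] [0.182 0.228 0.177]
box [328.3 203. ] [ 0.548  -0.1141] [[0.637, -0.043], [0.644, -0.175], [0.459, -0.183], [0.452, -0.054]] [0.132 0.184 0.129]
label [259.5 224.5] [0.4809 0.0968] [[0.602, 0.194], [0.604, 0.009], [0.361, 0.002], [0.357, 0.182]] [0.185 0.243 0.18 ]
box [261.2 229.9] [0.4636 0.0911] [[0.533, 0.171], [0.55, 0.035], [0.395, 0.013], [0.377, 0.145]] [0.136 0.157 0.134]
chip [329.24561404 193.29824561] 9.5 [ 0.574 -0.116  0.08 ]
chip [318.50980392 203.05882353] 8.5 [ 0.544 -0.084  0.08 ]
```

View pics/crop1.png

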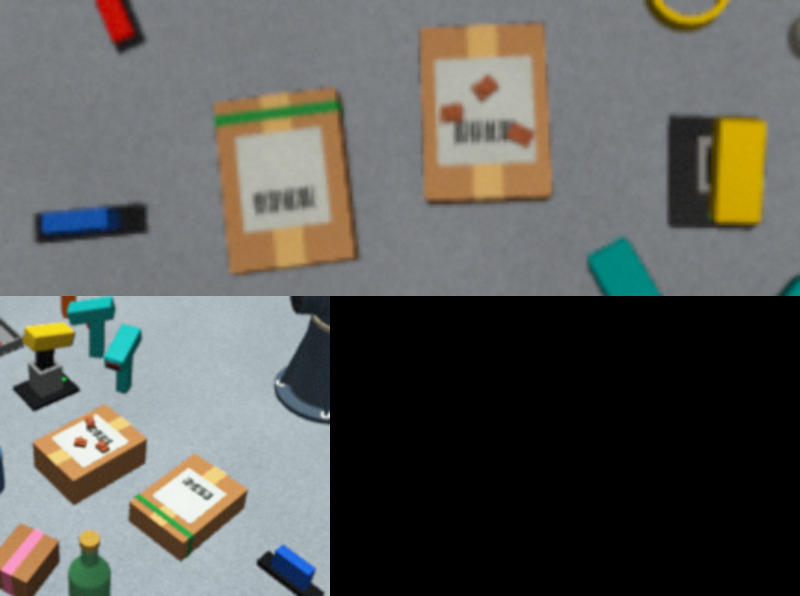

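The crop confirms three red chips on the label of the parcel with no green band. The yellow scanner stands in the black stand, and the black-and-blue scraper is at the left. First I'll move above the scraper.

```bash
cat >> h.py <<'E'
from scipy.spatial.transform import Rotation as Ro
def down(yaw):  # tool pointing down, tool y at world angle yaw (deg)
    a=np.radians(yaw); y=np.array([np.cos(a),np.sin(a),0]); z=np.array([0,0,-1.]); return np.c_[np.cross(y,z),y,z]
def plan(P,R,n,st=None,P0=None,R0=None):
    st=st or read_state(); P0=np.array(st["position"]) if P0 is None else np.array(P0); R0=np.array(st["tcp_rot"]) if R0 is None else R0
    w=Ro.from_matrix(R0.T@R).as_rotvec(); print("turn/row",np.round(w/n,3),"|mm/row|",1e3*np.linalg.norm(np.array(P)-P0)/n)
    for i in range(n):
        Ri=R0@Ro.from_rotvec(w*i/n).as_matrix(); s=Ri.T@(np.array(P)-P0)/n*1e3
        print([[round(float(x)) for x in s],[round(float(x),3) for x in w/n]])
E
python3 - <<'E'
from h import *
plan([.431,.310,.20],down(6),9)
E
```

```text
turn/row [-0.     0.     0.118] |mm/row| 35.91027909590952
[[-30, -19, 2], [-0.0, 0.0, 0.118]]
[[-32, -15, 2], [-0.0, 0.0, 0.118]]
[[-34, -11, 2], [-0.0, 0.0, 0.118]]
[[-35, -7, 2], [-0.0, 0.0, 0.118]]
[[-36, -3, 2], [-0.0, 0.0, 0.118]]
[[-36, 1, 2], [-0.0, 0.0, 0.118]]
[[-35, 5, 2], [-0.0, 0.0, 0.118]]
[[-35, 10, 2], [-0.0, 0.0, 0.118]]
[[-33, 14, 2], [-0.0, 0.0, 0.118]]
```

drive_tool([
  [[-30, -19, 2], [0, 0, 0.118]],
  [[-32, -15, 2], [0, 0, 0.118]],
  [[-34, -11, 2], [0, 0, 0.118]],
  [[-35, -7, 2], [0, 0, 0.118]],
  [[-36, -3, 2], [0, 0, 0.118]],
], gripper=1)

```text
time_s: 0.6
position: [0.3488, 0.427, 0.2121]
tcp_rot: [[-0.541, 0.841, -0.001], [0.841, 0.541, -0.001], [-0.0, -0.001, -1.0]]
force: [0.7, -0.2, 0.7]
opening: 1.004
grasp_force: 0.0
```

drive_tool([
  [[-36, 1, 2], [0, 0, 0.118]],
  [[-35, 5, 2], [0, 0, 0.118]],
  [[-35, 10, 2], [0, 0, 0.118]],
  [[-33, 14, 2], [0, 0, 0.118]],
  [[0, 0, 0], [0, 0, 0]],
])

```text
time_s: 1.1
position: [0.4333, 0.3077, 0.2041]
tcp_rot: [[-0.098, 0.995, 0.0], [0.995, 0.098, -0.001], [-0.001, 0.0, -1.0]]
force: [-0.3, 0.5, -0.6]
opening: 1.0
grasp_force: 0.0
```

```bash
cat > look1.py <<'E'
from h import *
st=read_state(); im=capture("wrist"); np.save("w1",im); c=cam("wrist",st); print(st["position"],st["time_s"],np.array(st["tcp_rot"]).round(3).tolist())
for nm,z,lo,hi in (("rib",.062,(100,140,60),(125,255,255)),("foot",.016,(0,0,0),(179,255,60))):
    for b in blobs(im,lo,hi,None,300)[:3]:
        w=np.array([onz(c,*p,z)[:2] for p in cv2.boxPoints(b[2])]); print(nm,b[0].round(),w.mean(0).round(4),w.round(3).tolist(),np.linalg.norm(np.diff(w,axis=0),axis=1).round(3))
save("w1.png",im)
E
python3 look1.py
```

```text
[0.43325622 0.30766378 0.20408914] 1.1 [[-0.098, 0.995, 0.0], [0.995, 0.098, -0.001], [-0.001, 0.0, -1.0]]
rib [315. 180.] [0.4282 0.3128] [[0.413, 0.349], [0.435, 0.351], [0.445, 0.277], [0.421, 0.274]] [0.022 0.075 0.024]
rib [245.   4.] [0.3296 0.4741] [[0.282, 0.474], [0.377, 0.483], [0.378, 0.474], [0.282, 0.465]] [0.095 0.009 0.096]
foot [319. 326.] [0.4556 0.0834] [[0.011, 0.195], [0.871, 0.278], [1.001, -0.018], [-0.06, -0.121]] [0.864 0.324 1.066]
foot [554.  70.] [0.7195 0.4681] [[0.611, 0.463], [0.629, 0.532], [0.822, 0.477], [0.816, 0.399]] [0.071 0.201 0.078]
foot [498. 190.] [0.6805 0.3104] [[0.609, 0.294], [0.734, 0.354], [0.753, 0.328], [0.626, 0.265]] [0.139 0.033 0.142]
```

View pics/w1.png

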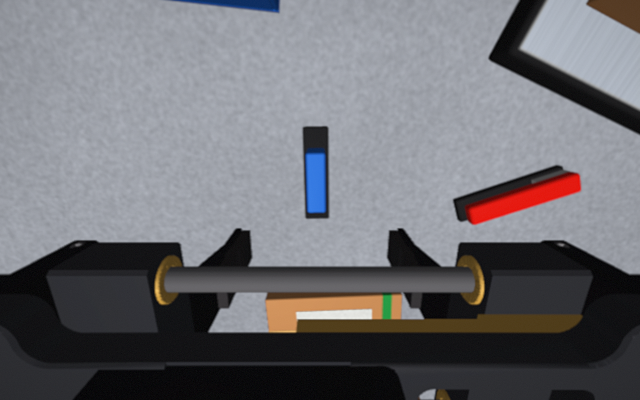

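The wrist view shows the rib at pixel (315,180), roughly between the fingers at columns 245 and 395. Now I'll lower onto it.

drive_tool([
  [[4, -4.5, 45], [0, 0, -0.015]],
  [[0, 0, 45], [0, 0, 0]],
  [[0, 0, 45], [0, 0, 0]],
  [[0, 0, 30], [0, 0, 0]],
  [[0, 0, 13], [0, 0, 0]],
])

```text
time_s: 1.65
position: [0.4233, 0.3142, 0.0237]
tcp_rot: [[-0.121, 0.993, -0.005], [0.993, 0.121, -0.002], [-0.002, -0.006, -1.0]]
force: [-0.9, 0.3, 0.3]
opening: 0.998
grasp_force: 0.0
```

drive_tool([
  [[0, 0, 0], [0, 0, 0]],
  [[0, 0, 0], [0, 0, 0]],
  [[0, 0, 0], [0, 0, 0]],
  [[0, 0, 0], [0, 0, 0]],
  [[0, 0, 0], [0, 0, 0]],
], gripper=0)

```text
time_s: 2.15
position: [0.4267, 0.3146, 0.0278]
tcp_rot: [[-0.119, 0.993, 0.002], [0.993, 0.119, 0.001], [0.001, 0.002, -1.0]]
force: [-0.3, -0.2, 0.7]
opening: 0.632
grasp_force: 0.0
```

drive_tool([
  [[0, 0, 0], [0, 0, 0]],
  [[0, 0, 0], [0, 0, 0]],
])

```text
time_s: 2.35
position: [0.4261, 0.3143, 0.0269]
tcp_rot: [[-0.119, 0.993, 0.001], [0.993, 0.119, 0.0], [0.0, 0.001, -1.0]]
force: [-0.3, 0.5, 0.6]
opening: 0.445
grasp_force: 0.0
```

drive_tool([
  [[0, 0, 0], [0, 0, 0]],
  [[0, 0, 0], [0, 0, 0]],
  [[0, 0, 0], [0, 0, 0]],
  [[0, 0, 0], [0, 0, 0]],
  [[0, 0, 0], [0, 0, 0]],
])

```text
time_s: 2.85
position: [0.4264, 0.3144, 0.0266]
tcp_rot: [[-0.119, 0.993, 0.001], [0.993, 0.119, 0.0], [0.0, 0.001, -1.0]]
force: [0.8, 0.1, 0.0]
opening: 0.252
grasp_force: 30.0
```

drive_tool([
  [[0, 0, -20], [0, 0, 0]],
  [[0, 0, -40], [0, 0, 0]],
  [[0, 0, -40], [0, 0, 0]],
  [[0, 0, -40], [0, 0, 0]],
  [[0, 0, 0], [0, 0, 0]],
])

```text
time_s: 3.35
position: [0.4287, 0.3158, 0.1713]
tcp_rot: [[-0.119, 0.993, 0.009], [0.993, 0.119, 0.004], [0.003, 0.01, -1.0]]
force: [1.6, 0.3, -2.1]
opening: 0.256
grasp_force: 30.0
```

Run:
```python
from h import *
st=read_state(); print(st["joint_positions"],st["position"])
# parcel yaw from the box mask (long side)
print("above start"); plan([.616,-.113,.165],down(3),10)
im=capture("wrist"); save("w2.png",im)
```

```text
[2.43359444e+01 2.69530346e+01 9.88231611e+01 1.19471866e-02
 5.36383069e+01 1.74971648e+01] [0.42869047 0.31576607 0.17131841]
above start
turn/row [ 0.001 -0.     0.007] |mm/row| 46.793709309602015
[[-45, 13, 1], [0.001, -0.0, 0.007]]
[[-45, 14, 1], [0.001, -0.0, 0.007]]
[[-45, 14, 1], [0.001, -0.0, 0.007]]
[[-45, 14, 1], [0.001, -0.0, 0.007]]
[[-44, 15, 1], [0.001, -0.0, 0.007]]
[[-44, 15, 1], [0.001, -0.0, 0.007]]
[[-44, 15, 1], [0.001, -0.0, 0.007]]
[[-44, 16, 1], [0.001, -0.0, 0.007]]
[[-44, 16, 1], [0.001, -0.0, 0.007]]
[[-44, 16, 1], [0.001, -0.0, 0.007]]
```

drive_tool([
  [[-45, 13, 1], [0.001, 0, 0.007]],
  [[-45, 14, 1], [0.001, 0, 0.007]],
  [[-45, 14, 1], [0.001, 0, 0.007]],
  [[-45, 14, 1], [0.001, 0, 0.007]],
  [[-44, 15, 1], [0.001, 0, 0.007]],
])

```text
time_s: 3.9
position: [0.5175, 0.0971, 0.1593]
tcp_rot: [[-0.084, 0.996, -0.01], [0.997, 0.084, -0.0], [0.001, -0.01, -1.0]]
force: [0.9, -0.3, -1.7]
opening: 0.25
grasp_force: 30.0
```

drive_tool([
  [[-44, 15, 1], [0.001, 0, 0.007]],
  [[-44, 15, 1], [0.001, 0, 0.007]],
  [[-44, 16, 1], [0.001, 0, 0.007]],
  [[-44, 16, 1], [0.001, 0, 0.007]],
  [[-44, 16, 1], [0.001, 0, 0.007]],
])

```text
time_s: 4.4
position: [0.6108, -0.1164, 0.1531]
tcp_rot: [[-0.048, 0.999, -0.015], [0.999, 0.048, 0.001], [0.002, -0.015, -1.0]]
force: [0.8, 0.2, -0.7]
opening: 0.248
grasp_force: 30.0
```

drive_tool([
  [[0, 0, 0], [0, 0, 0]],
  [[0, 0, 0], [0, 0, 0]],
])

```text
time_s: 4.6
position: [0.6105, -0.1157, 0.1532]
tcp_rot: [[-0.046, 0.999, -0.015], [0.999, 0.046, 0.002], [0.002, -0.015, -1.0]]
force: [-0.9, 0.8, -1.3]
opening: 0.247
grasp_force: 30.0
```

Run:
```python
from h import *
st=read_state(); print(st["position"],np.array(st["tcp_rot"]).round(3).tolist(),st["force"])
a=capture("top"); b=capture("scene")
im=np.vstack([cv2.resize(a[140:260,250:450],(800,480))[:300], cv2.resize(b[120:260,230:400],(364,300)) if 0 else cv2.copyMakeBorder(cv2.resize(b[170:270,260:400],(420,300)),0,0,0,380,cv2.BORDER_CONSTANT)])
save("s2.png",im)
```

```text
[ 0.61051091 -0.11574922  0.1532334 ] [[-0.046, 0.999, -0.015], [0.999, 0.046, 0.002], [0.002, -0.015, -1.0]] [-0.87464404  0.78407321 -1.29087791]
```

View pics/s2.png

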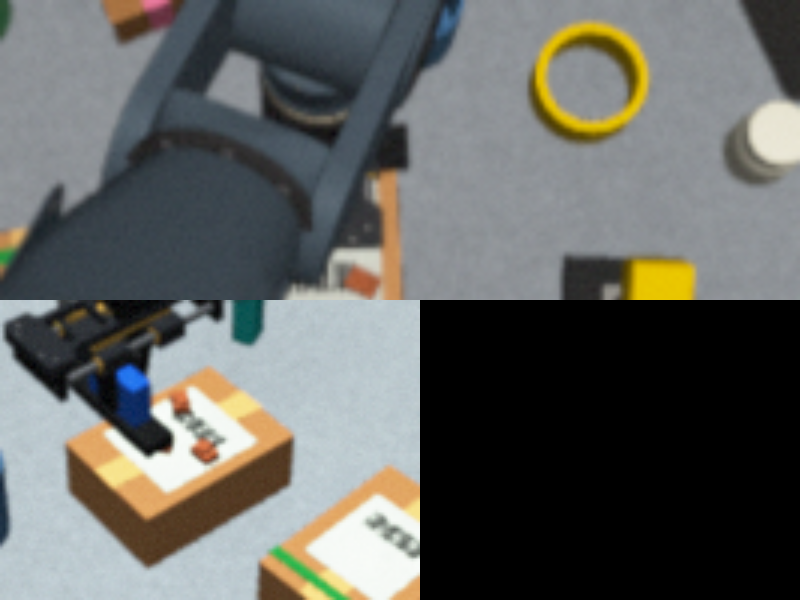

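The block is held above the far end of the parcel, with all three chips on its robot side. I'll level it and lower onto the carton.

drive_tool([
  [[-1, 5, 0], [-0.015, 0, 0]],
  [[0, 0, 25], [0, 0, 0]],
  [[0, 0, 15], [0, 0, 0]],
  [[0, 0, 8], [0, 0, 0]],
  [[0, 0, 4], [0, 0, 0]],
])

```text
time_s: 5.2
position: [0.6168, -0.1151, 0.1027]
tcp_rot: [[-0.05, 0.999, 0.003], [0.999, 0.05, 0.001], [0.001, 0.003, -1.0]]
force: [-0.4, 0.2, -1.6]
opening: 0.254
grasp_force: 30.0
```

drive_tool([
  [[0, 0, 0], [0, 0, 0]],
  [[0, 0, 0], [0, 0, 0]],
])

```text
time_s: 5.4
position: [0.618, -0.1161, 0.1044]
tcp_rot: [[-0.049, 0.999, 0.006], [0.999, 0.049, -0.0], [-0.001, 0.006, -1.0]]
force: [0.4, -0.5, -1.5]
opening: 0.251
grasp_force: 30.0
```

drive_tool([
  [[0, -2, 5], [0.003, 0, 0]],
  [[0, 0, 1], [0, 0, 0]],
  [[0, 0, 0], [0, 0, 0]],
])

```text
time_s: 5.7
position: [0.6154, -0.1161, 0.0978]
tcp_rot: [[-0.049, 0.999, 0.002], [0.999, 0.049, -0.0], [-0.0, 0.002, -1.0]]
force: [0.4, 0.8, -1.3]
opening: 0.251
grasp_force: 30.0
```

drive_tool([
  [[0, -8, 0], [0, 0, 0]],
  [[0, -12, 0], [0, 0, 0]],
  [[0, -15, 0], [0, 0, 0]],
  [[0, -15, 0], [0, 0, 0]],
  [[0, -15, 0], [0, 0, 0]],
])

```text
time_s: 6.2
position: [0.5496, -0.1192, 0.098]
tcp_rot: [[-0.049, 0.999, 0.002], [0.999, 0.049, -0.0], [-0.0, 0.002, -1.0]]
force: [-0.3, 0.4, -1.6]
opening: 0.252
grasp_force: 30.0
```

drive_tool([
  [[0, -15, 0], [0, 0, 0]],
  [[0, -15, 0], [0, 0, 0]],
  [[0, -15, 0], [0, 0, 0]],
  [[0, -15, 0], [0, 0, 0]],
  [[0, -15, 0], [0, 0, 0]],
])

```text
time_s: 6.7
position: [0.4749, -0.123, 0.098]
tcp_rot: [[-0.049, 0.999, 0.003], [0.999, 0.049, -0.001], [-0.001, 0.003, -1.0]]
force: [-0.1, -1.2, -1.5]
opening: 0.25
grasp_force: 30.0
```

Run:
```python
from h import *
b=capture("scene"); save("s3.png",b,(250,150,410,270),4)
```

```text
(no output)
```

View pics/s3.png

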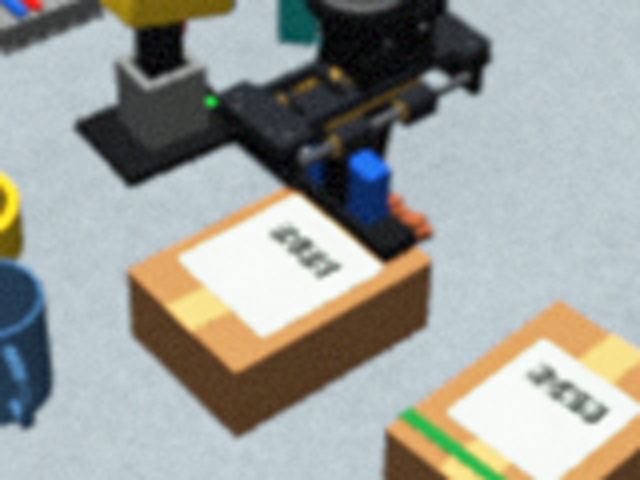

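The label is clean behind the block and the chips are bunched at the near edge. I'll continue past it.

drive_tool([
  [[0, -12, 0], [0, 0, 0]],
  [[0, -12, 0], [0, 0, 0]],
  [[0, -10, 0], [0, 0, 0]],
  [[0, -10, 0], [0, 0, 0]],
  [[0, -8, 0], [0, 0, 0]],
])

```text
time_s: 7.25
position: [0.4228, -0.1254, 0.0975]
tcp_rot: [[-0.049, 0.999, 0.002], [0.999, 0.049, -0.0], [-0.0, 0.002, -1.0]]
force: [0.5, 0.5, -2.3]
opening: 0.252
grasp_force: 30.0
```

drive_tool([
  [[0, 0, 0], [0, 0, 0]],
  [[0, 0, -15], [0, 0, 0]],
  [[0, 0, -30], [0, 0, 0]],
  [[0, 0, -25], [0, 0, 0]],
  [[0, 0, 0], [0, 0, 0]],
])

```text
time_s: 7.75
position: [0.4262, -0.1268, 0.1701]
tcp_rot: [[-0.049, 0.999, 0.009], [0.999, 0.049, -0.004], [-0.005, 0.009, -1.0]]
force: [0.4, 0.2, -1.8]
opening: 0.25
grasp_force: 30.0
```

Run:
```python
from h import *
st=read_state(); print(st["position"])
plan([.4285,.310,.17],down(6.5),10)
b=capture("scene"); save("s4.png",b,(250,130,510,290),3)
```

```text
[ 0.42620122 -0.12680391  0.17010995]
turn/row [ 0.001  0.001 -0.006] |mm/row| 43.6809970188009
[[44, 2, 0], [0.001, 0.001, -0.006]]
[[44, 3, 0], [0.001, 0.001, -0.006]]
[[44, 3, 0], [0.001, 0.001, -0.006]]
[[44, 3, 0], [0.001, 0.001, -0.006]]
[[44, 3, 0], [0.001, 0.001, -0.006]]
[[44, 4, 0], [0.001, 0.001, -0.006]]
[[43, 4, 0], [0.001, 0.001, -0.006]]
[[43, 4, 0], [0.001, 0.001, -0.006]]
[[43, 5, 0], [0.001, 0.001, -0.006]]
[[43, 5, 0], [0.001, 0.001, -0.006]]
```

View pics/s4.png

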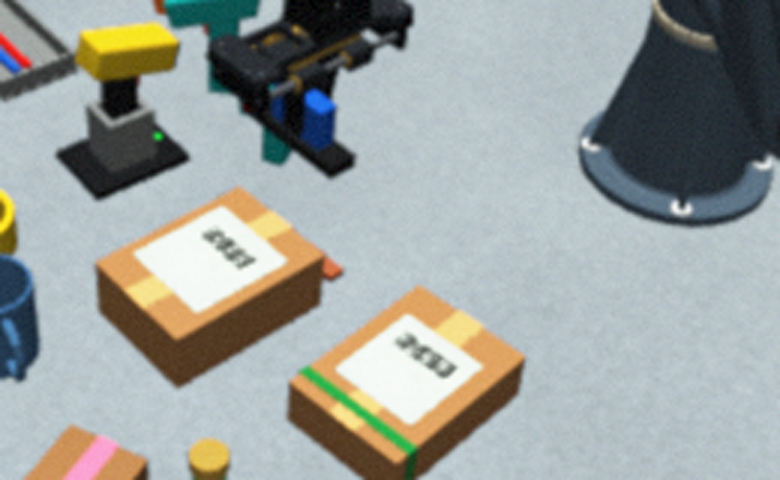

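The parcel is clear and the chips are on the table at its near side. I'll carry the block back to its old place.

drive_tool([
  [[30, 2, 0], [0, 0, -0.006]],
  [[44, 3, 0], [0, 0, -0.006]],
  [[44, 3, 0], [0, 0, -0.006]],
  [[44, 3, 0], [0, 0, -0.006]],
  [[44, 3, 0], [0, 0, -0.006]],
])

```text
time_s: 8.3
position: [0.424, 0.0826, 0.1661]
tcp_rot: [[-0.079, 0.997, -0.0], [0.997, 0.079, -0.0], [-0.0, -0.0, -1.0]]
force: [1.0, -0.3, -0.4]
opening: 0.25
grasp_force: 30.0
```

drive_tool([
  [[44, 4, 0], [0, 0, -0.006]],
  [[44, 4, 0], [0, 0, -0.006]],
  [[44, 4, 0], [0, 0, -0.006]],
  [[44, 5, 0], [0, 0, -0.006]],
  [[44, 5, 0], [0, 0, -0.006]],
])

```text
time_s: 8.8
position: [0.4257, 0.3037, 0.1656]
tcp_rot: [[-0.109, 0.994, -0.0], [0.994, 0.109, -0.001], [-0.001, -0.001, -1.0]]
force: [1.4, -0.5, -1.7]
opening: 0.248
grasp_force: 30.0
```

drive_tool([
  [[12, 1, 0], [0, 0, 0]],
  [[0, 0, 0], [0, 0, 0]],
  [[0, 0, 0], [0, 0, 0]],
])

```text
time_s: 9.1
position: [0.4255, 0.313, 0.1661]
tcp_rot: [[-0.109, 0.994, -0.001], [0.994, 0.109, -0.002], [-0.002, -0.001, -1.0]]
force: [-0.4, -0.5, -1.8]
opening: 0.247
grasp_force: 30.0
```

drive_tool([
  [[0, 0, 40], [0, 0, 0]],
  [[0, 0, 45], [0, 0, 0]],
  [[0, 0, 30], [0, 0, 0]],
  [[0, 0, 15], [0, 0, 0]],
  [[0, 0, 6], [0, 0, 0]],
])

```text
time_s: 9.6
position: [0.4256, 0.3115, 0.0294]
tcp_rot: [[-0.106, 0.994, -0.003], [0.994, 0.106, -0.003], [-0.002, -0.003, -1.0]]
force: [0.2, -0.2, -1.5]
opening: 0.253
grasp_force: 30.0
```

drive_tool([
  [[0, 0, 1], [0, 0, 0]],
  [[0, 0, 0], [0, 0, 0]],
  [[0, 0, 0], [0, 0, 0]],
])

```text
time_s: 9.9
position: [0.4276, 0.3141, 0.0315]
tcp_rot: [[-0.108, 0.994, 0.004], [0.994, 0.108, 0.001], [0.0, 0.004, -1.0]]
force: [0.2, 1.1, -1.4]
opening: 0.25
grasp_force: 30.0
```

drive_tool([
  [[0, 0, 3], [0, 0, 0]],
  [[0, 0, 1], [0, 0, 0]],
  [[0, 0, 0], [0, 0, 0]],
  [[0, 0, 0], [0, 0, 0]],
])

```text
time_s: 10.3
position: [0.4269, 0.3143, 0.0266]
tcp_rot: [[-0.109, 0.994, 0.003], [0.994, 0.109, -0.0], [-0.0, 0.002, -1.0]]
force: [-0.1, -0.8, -0.2]
opening: 0.251
grasp_force: 30.0
```

drive_tool([
  [[0, 0, 0], [0, 0, 0]],
  [[0, 0, 0], [0, 0, 0]],
  [[0, 0, 0], [0, 0, 0]],
  [[0, 0, 0], [0, 0, 0]],
  [[0, 0, 0], [0, 0, 0]],
], gripper=1)

```text
time_s: 10.8
position: [0.4268, 0.3141, 0.0264]
tcp_rot: [[-0.109, 0.994, 0.002], [0.994, 0.109, -0.0], [-0.0, 0.002, -1.0]]
force: [0.1, 0.7, -0.2]
opening: 0.615
grasp_force: 0.0
```

drive_tool([
  [[0, 0, -20], [0, 0, 0]],
  [[0, 0, -45], [0, 0, 0]],
  [[0, 0, -45], [0, 0, 0]],
  [[0, 0, -45], [0, 0, 0]],
  [[0, 0, -45], [0, 0, 0]],
])

```text
time_s: 11.3
position: [0.4258, 0.3139, 0.2281]
tcp_rot: [[-0.109, 0.994, 0.002], [0.994, 0.109, -0.0], [-0.001, 0.002, -1.0]]
force: [1.0, -0.3, -0.6]
opening: 0.982
grasp_force: 0.0
```

drive_tool([
  [[0, 0, -30], [0, 0, 0]],
  [[0, 0, 0], [0, 0, 0]],
])

```text
time_s: 11.5
position: [0.4289, 0.3155, 0.2613]
tcp_rot: [[-0.109, 0.994, 0.012], [0.994, 0.109, 0.004], [0.003, 0.012, -1.0]]
force: [0.5, 0.2, 0.0]
opening: 0.997
grasp_force: 0.0
```

Run:
```python
from h import *
st=read_state(); print(st["position"],st["joint_positions"].round(1),st["opening"])
for y in (86.6,-93.4):
    print(y); plan([.40,-.345,.28],down(y),14)
```

```text
[0.42893346 0.3155025  0.26132638] [24.3 20.1 93.2 -0.1 66.  18.1] 0.9967461580890044
86.6
turn/row [ 0.001  0.    -0.1  ] |mm/row| 47.24282707179064
[[-47, -7, -2], [0.001, 0.0, -0.1]]
[[-46, -12, -2], [0.001, 0.0, -0.1]]
[[-44, -16, -2], [0.001, 0.0, -0.1]]
[[-42, -21, -2], [0.001, 0.0, -0.1]]
[[-40, -25, -2], [0.001, 0.0, -0.1]]
[[-37, -29, -2], [0.001, 0.0, -0.1]]
[[-34, -32, -2], [0.001, 0.0, -0.1]]
[[-31, -36, -2], [0.001, 0.0, -0.1]]
[[-27, -39, -2], [0.001, 0.0, -0.1]]
[[-23, -41, -2], [0.001, 0.0, -0.1]]
[[-19, -43, -1], [0.001, 0.0, -0.1]]
[[-15, -45, -1], [0.001, 0.0, -0.1]]
[[-10, -46, -1], [0.001, 0.0, -0.1]]
[[-5, -47, -1], [0.001, 0.0, -0.1]]
-93.4
turn/row [ 0.    -0.001  0.124] |mm/row| 47.24282707179064
[[-47, -7, -2], [0.0, -0.001, 0.124]]
[[-47, -1, -2], [0.0, -0.001, 0.124]]
[[-47, 5, -1], [0.0, -0.001, 0.124]]
[[-46, 10, -1], [0.0, -0.001, 0.124]]
[[-44, 16, -1], [0.0, -0.001, 0.124]]
[[-42, 21, -1], [0.0, -0.001, 0.124]]
[[-39, 26, -1], [0.0, -0.001, 0.124]]
[[-36, 31, -1], [0.0, -0.001, 0.124]]
[[-31, 35, -1], [0.0, -0.001, 0.124]]
[[-27, 39, -1], [0.0, -0.001, 0.124]]
[[-22, 42, -1], [0.0, -0.001, 0.124]]
[[-17, 44, -1], [0.0, -0.001, 0.124]]
[[-11, 46, -1], [0.0, -0.001, 0.124]]
[[-5, 47, -1], [0.0, -0.001, 0.124]]
```

Run:
```python
from h import *
plan([.475,-.354,.26],down(-93.4),15)
```

```text
turn/row [ 0.    -0.001  0.116] |mm/row| 44.73911952699354
[[-45, -2, 0], [0.0, -0.001, 0.116]]
[[-45, 3, 0], [0.0, -0.001, 0.116]]
[[-44, 9, 0], [0.0, -0.001, 0.116]]
[[-43, 14, 0], [0.0, -0.001, 0.116]]
[[-41, 18, 0], [0.0, -0.001, 0.116]]
[[-38, 23, 0], [0.0, -0.001, 0.116]]
[[-35, 27, 0], [0.0, -0.001, 0.116]]
[[-32, 31, 0], [0.0, -0.001, 0.116]]
[[-28, 35, 0], [0.0, -0.001, 0.116]]
[[-24, 38, 0], [0.0, -0.001, 0.116]]
[[-20, 40, 0], [0.0, -0.001, 0.116]]
[[-15, 42, 0], [0.0, -0.001, 0.116]]
[[-10, 44, 0], [0.0, -0.001, 0.116]]
[[-5, 44, 0], [0.0, -0.001, 0.116]]
[[1, 45, 0], [0.0, -0.001, 0.116]]
```

drive_tool([
  [[-45, -2, 0], [0, 0, 0.116]],
  [[-45, 3, 0], [0, 0, 0.116]],
  [[-44, 9, 0], [0, 0, 0.116]],
  [[-43, 14, 0], [0, 0, 0.116]],
  [[-41, 18, 0], [0, 0, 0.116]],
])

```text
time_s: 12.0
position: [0.4405, 0.088, 0.2553]
tcp_rot: [[0.458, 0.889, -0.0], [0.889, -0.458, -0.0], [-0.0, 0.0, -1.0]]
force: [0.5, -0.7, 0.2]
opening: 1.003
grasp_force: 0.0
```

drive_tool([
  [[-38, 23, 0], [0, 0, 0.116]],
  [[-35, 27, 0], [0, 0, 0.116]],
  [[-32, 31, 0], [0, 0, 0.116]],
  [[-28, 35, 0], [0, 0, 0.116]],
  [[-24, 38, 0], [0, 0, 0.116]],
])

```text
time_s: 12.5
position: [0.4565, -0.1342, 0.2554]
tcp_rot: [[0.871, 0.492, 0.0], [0.492, -0.871, 0.001], [0.001, -0.001, -1.0]]
force: [-0.1, -0.3, -0.6]
opening: 0.998
grasp_force: 0.0
```

drive_tool([
  [[-20, 40, 0], [0, 0, 0.116]],
  [[-15, 42, 0], [0, 0, 0.116]],
  [[-10, 44, 0], [0, 0, 0.116]],
  [[-5, 44, 0], [0, 0, 0.116]],
  [[1, 45, 0], [0, 0, 0.116]],
])

```text
time_s: 13.0
position: [0.4707, -0.3572, 0.2549]
tcp_rot: [[0.998, -0.065, 0.0], [-0.065, -0.998, 0.002], [-0.0, -0.002, -1.0]]
force: [0.8, 0.2, 0.5]
opening: 1.003
grasp_force: 0.0
```

drive_tool([
  [[0, 0, 0], [0, 0, 0]],
  [[0, 0, 0], [0, 0, 0]],
  [[0, 0, 0], [0, 0, 0]],
])

```text
time_s: 13.3
position: [0.4709, -0.3542, 0.2554]
tcp_rot: [[0.998, -0.059, -0.0], [-0.059, -0.998, 0.003], [-0.0, -0.003, -1.0]]
force: [-1.2, 0.2, -0.3]
opening: 0.999
grasp_force: 0.0
```

```bash
cat > look2.py <<'E'
from h import *
st=read_state(); im=capture("wrist"); np.save("w3",im); c=cam("wrist",st); print(st["position"],st["joint_positions"].round(1),np.array(st["tcp_rot"]).round(3).tolist())
b=blobs(im,(20,130,60),(34,255,255),None,500)[0]
q=cv2.approxPolyDP(cv2.convexHull(b[3]),6,True)[:,0]; print(b[0].round(),b[1],q.tolist(),cv2.boxPoints(b[2]).round().tolist())
w=np.array([onz(c,*p,.165)[:2] for p in cv2.boxPoints(b[2])]); print(w.round(4).tolist(),w.mean(0))
save("w3.png",im)
E
python3 look2.py
```

```text
[ 0.47094797 -0.35422888  0.25538807] [-47.9  25.4  85.1   0.1  69.6  45.5] [[0.998, -0.059, -0.0], [-0.059, -0.998, 0.003], [-0.0, -0.003, -1.0]]
[319. 179.] 4699.0 [[336, 130], [343, 144], [342, 226], [303, 232], [293, 138]] [[290.0, 132.0], [342.0, 130.0], [346.0, 231.0], [294.0, 233.0]]
[[0.5358, -0.3325], [0.5348, -0.3786], [0.4379, -0.3791], [0.4387, -0.3278]] [ 0.48680866 -0.35449457]
```

View pics/w3.png

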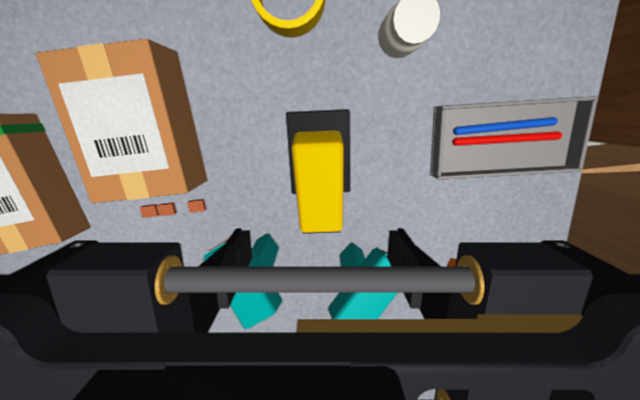

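The scanner head is at pixels (293–344, 130–232), centred between the fingers. The chips lie on the table at (150–197, 208), and the parcel label is bare. Now I'll refine the head's pose by casting its edges at their own heights.

Run:
```python
from h import *
im=np.load("w3.npy"); c=cam("wrist")
m=cv2.inRange(cv2.cvtColor(im,cv2.COLOR_RGB2HSV),np.array((20,130,60)),np.array((34,255,255)))
for v in range(128,236,3):
    r=np.where(m[v,250:400])[0]
    if len(r): print(v,r[0]+250,r[-1]+250,im[v,318].tolist(),end=' | ')
print()
M=[]
for v in range(148,227,6):
    r=np.where(m[v,270:370])[0]+270
    z=.16; 
    for _ in range(6):
        x=onz(c,318,v,z)[0]; z=.1475+(x-(.478-.0532))*np.tan(np.radians(15))
    A,B=onz(c,r[0]-.5,v,z),onz(c,r[-1]+.5,v,z); M.append([*(A+B)[:2]/2,np.linalg.norm(A-B)])
M=np.array(M); print(M.round(4)[::3]); p=np.polyfit(M[:,0],M[:,1],1); print("yaw",np.degrees(np.arctan(p[0])),"y at .48",np.polyval(p,.48))
for v in (231.5,232.5): print("nose x",onz(c,319,v,.1475)[0]+.0532)
for v in (137,140): print("rear x",onz(c,318,v,.1733)[0]-.0434)
top=np.load("top.npy"); ct=cam("top"); b=blobs(top,(20,150,80),(32,255,255),(385,195,430,245))[0]
print("foot check", b[2])
# label of the parcel from this wrist view
roi=(40,60,180,185); 
l=blobs(im,(0,0,165),(179,40,255),(55,65,172,182),300)
if l:
    w=np.array([onz(c,*p,.07)[:2] for p in cv2.boxPoints(l[0][2])]); print("label",w.mean(0),w.round(3).tolist(),np.linalg.norm(np.diff(w,axis=0),axis=1).round(3))
b=blobs(top,(0,0,165),(179,60,255),(305,180,353,225),100)
if b:
    w=np.array([onz(ct,*p,.07)[:2] for p in cv2.boxPoints(b[0][2])]); print("label top",w.mean(0),w.round(3).tolist(),np.linalg.norm(np.diff(w,axis=0),axis=1).round(3))
```

```text
131 305 338 [112, 92, 29] | 134 295 340 [136, 110, 5] | 137 294 341 [139, 113, 5] | 140 293 342 [144, 116, 2] | 143 292 342 [206, 166, 0] | 146 292 343 [235, 198, 0] | 149 291 343 [239, 206, 0] | 152 292 343 [239, 205, 0] | 155 292 343 [239, 205, 0] | 158 292 343 [239, 205, 0] | 161 292 343 [239, 205, 0] | 164 293 343 [239, 205, 0] | 167 293 343 [239, 205, 0] | 170 293 343 [238, 204, 0] | 173 294 343 [239, 204, 0] | 176 294 343 [239, 204, 0] | 179 294 343 [239, 204, 0] | 182 295 343 [239, 205, 0] | 185 295 343 [238, 204, 0] | 188 295 343 [238, 204, 0] | 191 295 343 [238, 204, 0] | 194 297 342 [238, 204, 0] | 197 297 342 [238, 202, 0] | 200 297 342 [238, 203, 0] | 203 298 342 [238, 203, 0] | 206 298 342 [238, 203, 0] | 209 298 342 [238, 202, 0] | 212 299 342 [238, 203, 0] | 215 299 342 [238, 204, 0] | 218 299 342 [237, 203, 0] | 221 300 342 [237, 203, 0] | 224 300 342 [237, 202, 0] | 227 300 341 [238, 203, 0] | 230 301 340 [240, 202, 0] | 
[[ 0.5213 -0.3552  0.0461]
 [ 0.5046 -0.355   0.046 ]
 [ 0.4866 -0.3549  0.046 ]
 [ 0.4672 -0.3547  0.0439]
 [ 0.4462 -0.354   0.0447]]
yaw -0.8766922351817172 y at .48 -0.35466141392648115
nose x 0.4842542994685852
nose x 0.4831129564869381
rear x 0.48719705779291234
rear x 0.4846622027788472
foot check ((413.9990234375, 222.52171325683594), (16.89708137512207, 35.531646728515625), 2.4895527362823486)
label [ 0.54664812 -0.10902443] [[0.6, -0.059], [0.617, -0.158], [0.496, -0.165], [0.473, -0.054]] [0.101 0.122 0.113]
label top [ 0.56802603 -0.11265151] [[0.605, -0.063], [0.606, -0.161], [0.532, -0.162], [0.53, -0.065]] [0.098 0.074 0.097]
```

Head centre is about (0.4835, -0.3545), the height is consistent with 0.142, and the width comes out at 46 mm as given. Now I'll descend.

drive_tool([
  [[12, 0, 0], [0, 0, -0.033]],
  [[0, 0, 30], [0, 0, 0]],
  [[0, 0, 40], [0, 0, 0]],
  [[0, 0, 30], [0, 0, 0]],
  [[0, 0, 15], [0, 0, 0]],
])

```text
time_s: 13.85
position: [0.4838, -0.3543, 0.139]
tcp_rot: [[1.0, -0.024, -0.001], [-0.024, -1.0, 0.003], [-0.001, -0.003, -1.0]]
force: [-0.1, 0.1, 0.5]
opening: 0.997
grasp_force: 0.0
```

drive_tool([
  [[0, 0, 8], [0, 0, 0]],
  [[0, 0, 4], [0, 0, 0]],
  [[0, 0, 2], [0, 0, 0]],
  [[0, 0, 0], [0, 0, 0]],
  [[0, 0, 0], [0, 0, 0]],
])

```text
time_s: 14.35
position: [0.4845, -0.3572, 0.1287]
tcp_rot: [[1.0, -0.027, 0.003], [-0.027, -1.0, -0.002], [0.003, 0.002, -1.0]]
force: [-0.0, 0.2, 0.5]
opening: 0.997
grasp_force: 0.0
```

drive_tool([
  [[-1, -3, 4], [0, 0, 0]],
  [[0, 0, 0], [0, 0, 0]],
  [[0, 0, 0], [0, 0, 0]],
])

```text
time_s: 14.65
position: [0.4829, -0.3536, 0.1237]
tcp_rot: [[1.0, -0.027, 0.002], [-0.027, -1.0, -0.0], [0.002, 0.0, -1.0]]
force: [-0.1, -1.0, -0.5]
opening: 0.999
grasp_force: 0.0
```

drive_tool([
  [[0, 0, 0], [0, 0, 0]],
  [[0, 0, 0], [0, 0, 0]],
  [[0, 0, 0], [0, 0, 0]],
  [[0, 0, 0], [0, 0, 0]],
  [[0, 0, 0], [0, 0, 0]],
], gripper=0)

```text
time_s: 15.15
position: [0.483, -0.3538, 0.1236]
tcp_rot: [[1.0, -0.027, 0.002], [-0.027, -1.0, -0.0], [0.002, 0.0, -1.0]]
force: [-0.2, -0.0, -0.2]
opening: 0.63
grasp_force: 0.0
```

drive_tool([
  [[0, 0, 0], [0, 0, 0]],
  [[0, 0, 0], [0, 0, 0]],
  [[0, 0, 0], [0, 0, 0]],
  [[0, 0, 0], [0, 0, 0]],
])

```text
time_s: 15.55
position: [0.483, -0.3538, 0.1236]
tcp_rot: [[1.0, -0.027, 0.002], [-0.027, -1.0, -0.0], [0.002, 0.0, -1.0]]
force: [0.1, -0.1, -0.9]
opening: 0.525
grasp_force: 29.9
```

Gripped: opening 0.525 is about 46 mm. I'll draw it straight up.

drive_tool([
  [[0, 0, -8], [0, 0, 0]],
  [[0, 0, -12], [0, 0, 0]],
  [[0, 0, -15], [0, 0, 0]],
  [[0, 0, -15], [0, 0, 0]],
  [[0, 0, -15], [0, 0, 0]],
])

```text
time_s: 16.05
position: [0.4829, -0.3537, 0.1901]
tcp_rot: [[1.0, -0.027, 0.002], [-0.027, -1.0, -0.001], [0.002, 0.001, -1.0]]
force: [-0.1, -0.7, -2.1]
opening: 0.527
grasp_force: 29.9
```

drive_tool([
  [[0, 0, -20], [0, 0, 0]],
  [[0, 0, -30], [0, 0, 0]],
  [[0, 0, -30], [0, 0, 0]],
  [[0, 0, -30], [0, 0, 0]],
  [[0, 0, -20], [0, 0, 0]],
])

```text
time_s: 16.55
position: [0.483, -0.354, 0.3222]
tcp_rot: [[1.0, -0.027, 0.005], [-0.027, -1.0, -0.003], [0.005, 0.003, -1.0]]
force: [0.4, 0.4, -2.3]
opening: 0.524
grasp_force: 29.9
```

Run:
```python
from h import *
st=read_state(); im=capture("wrist"); c=cam("wrist",st); P0=np.array(st["position"]); R0=np.array(st["tcp_rot"]); print(P0,st["joint_positions"].round(1),st["force"])
save("w4.png",im)
for psi in (50,):
    # scanner frame at grasp: axes world, yaw -1; final line of sight straight down, handle (tool z) 15 deg below level toward psi
    a=np.radians(psi); t=np.radians(15); h=np.array([np.cos(a),np.sin(a),0]); u=np.array([0,0,1.])
    z=np.cos(t)*h-np.sin(t)*u; x=np.sin(t)*h+np.cos(t)*u; R=np.c_[x,np.cross(z,x),z]
    grip=np.array([.548,-.113,.22]); P=grip+.019*z; print("target TCP",P,R.round(3).tolist())
    mid=np.array([.52,-.25,.36])
    plan(P+[0,0,.06],R,14)
```

```text
[ 0.48304947 -0.3539925   0.32219069] [-47.   22.5  78.9   0.1  78.2  44.6] [ 0.38789781  0.42065107 -2.29799121]
target TCP [ 0.55979682 -0.0989411   0.21508244] [[0.166, 0.766, 0.621], [0.198, -0.643, 0.74], [0.966, 0.0, -0.259]]
turn/row [ 0.043  0.086 -0.054] |mm/row| 19.415775300506855
[[5, -18, 4], [0.043, 0.086, -0.054]]
[[5, -18, 5], [0.043, 0.086, -0.054]]
[[6, -17, 6], [0.043, 0.086, -0.054]]
[[6, -17, 7], [0.043, 0.086, -0.054]]
[[7, -16, 9], [0.043, 0.086, -0.054]]
[[7, -15, 10], [0.043, 0.086, -0.054]]
[[7, -15, 11], [0.043, 0.086, -0.054]]
[[6, -14, 12], [0.043, 0.086, -0.054]]
[[6, -13, 13], [0.043, 0.086, -0.054]]
[[5, -12, 14], [0.043, 0.086, -0.054]]
[[5, -11, 15], [0.043, 0.086, -0.054]]
[[4, -10, 16], [0.043, 0.086, -0.054]]
[[3, -9, 17], [0.043, 0.086, -0.054]]
[[2, -8, 17], [0.043, 0.086, -0.054]]
```

drive_tool([
  [[5, -18, 4], [0.043, 0.086, -0.054]],
  [[5, -18, 5], [0.043, 0.086, -0.054]],
  [[6, -17, 6], [0.043, 0.086, -0.054]],
  [[6, -17, 7], [0.043, 0.086, -0.054]],
  [[7, -16, 9], [0.043, 0.086, -0.054]],
])

```text
time_s: 17.1
position: [0.509, -0.2619, 0.3005]
tcp_rot: [[0.877, 0.279, 0.391], [0.19, -0.949, 0.251], [0.442, -0.146, -0.885]]
force: [-0.3, 0.6, -2.4]
opening: 0.525
grasp_force: 29.9
```

```bash
python3 -c "
from h import *
s=read_state();print(s['joint_positions'].round(1),s['position'],s['qvel'].round(1))"
```

```text
[-53.4  18.8  94.5  30.1  67.7  10.3] [ 0.50901099 -0.26192291  0.30049332] [-12.1   1.1  28.1  62.5  -8.5 -76.5]
```

j4 swings positive as expected, so I'll carry on.

drive_tool([
  [[7, -15, 10], [0.043, 0.086, -0.054]],
  [[7, -15, 11], [0.043, 0.086, -0.054]],
  [[6, -14, 12], [0.043, 0.086, -0.054]],
  [[6, -13, 13], [0.043, 0.086, -0.054]],
  [[5, -12, 14], [0.043, 0.086, -0.054]],
])

```text
time_s: 17.6
position: [0.5357, -0.1708, 0.283]
tcp_rot: [[0.537, 0.584, 0.608], [0.257, -0.8, 0.541], [0.803, -0.134, -0.58]]
force: [-0.1, 0.1, -2.7]
opening: 0.527
grasp_force: 29.9
```

drive_tool([
  [[5, -11, 15], [0.043, 0.086, -0.054]],
  [[4, -10, 16], [0.043, 0.086, -0.054]],
  [[3, -9, 17], [0.043, 0.086, -0.054]],
  [[2, -8, 17], [0.043, 0.086, -0.054]],
  [[0, 0, 0], [0, 0, 0]],
])

```text
time_s: 18.1
position: [0.5575, -0.0978, 0.2662]
tcp_rot: [[0.183, 0.769, 0.612], [0.187, -0.639, 0.747], [0.965, -0.022, -0.26]]
force: [-1.5, -0.1, -2.1]
opening: 0.525
grasp_force: 29.9
```

Run:
```python
from h import *
s=read_state();print(s['joint_positions'].round(1),s['position'],s['force'].round(1))
b=capture("scene"); np.save("s5",b)
t=capture("top"); np.save("t5",t)
a=cv2.resize(b[100:260,220:420],(625,500)); save("s5.png",a)
R=np.array(s['tcp_rot']); P=np.array(s['position']); print(R.round(3).tolist())
g=P-.019*R[:,2]; th=np.radians(15); los=-np.cos(th)*R[:,0]+np.sin(th)*R[:,2]; print("grip",g,"los",los,"focus",g+.15*los)
c=cam("scene"); print("px-? grip",proj(c,g),"window",proj(c,g+.05*los),"focus",proj(c,g+.15*los),"foot",proj(c,g+.122*R[:,2]-.012*R[:,0]))
```

```text
[-54.3  38.2 108.9  69.4  85.3 -56.9] [ 0.55751422 -0.09783946  0.26616784] [-1.5 -0.1 -2.1]
[[0.183, 0.769, 0.612], [0.187, -0.639, 0.747], [0.965, -0.022, -0.26]]
grip [ 0.54588118 -0.11202397  0.27111478] los [-0.01819837  0.0129402  -0.99975065] focus [ 0.54315143 -0.11008294  0.12115218]
px-? grip [320.72879333 159.24651314] window [321.11640638 174.20055584] focus [321.83572743 201.93651551] foot [317.65368607 201.14190039]
```

View pics/s5.png

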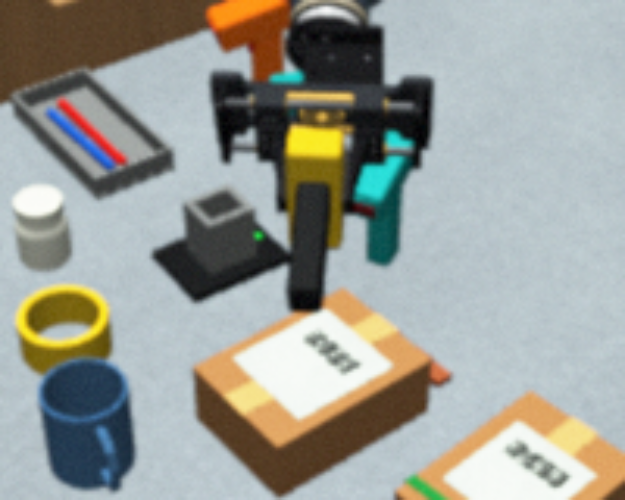

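The scanner is held with its nose straight down and its handle toward the camera; the foot, at about (305,297), matches the prediction for a no-slip grip. The label is visible at (233–391, 310–418). I'll refine the label centre next, then descend.

Run:
```python
from h import *
for nm,f,roi in (("scene","s5.npy",(285,195,350,240)),("wrist","w3.npy",(55,65,172,182))):
    im=np.load(f); m=cv2.inRange(cv2.cvtColor(im,cv2.COLOR_RGB2HSV),np.array((0,0,150)),np.array((179,45,255)))
    if nm=="scene": c=cam(nm)
    else:
        st=dict(position=[.47095,-.35423,.25539],tcp_rot=[[.998,-.059,0],[-.059,-.998,.003],[0,-.003,-1.]]); c=cam(nm,st)
    k=np.zeros_like(m); k[roi[1]:roi[3],roi[0]:roi[2]]=255; m=cv2.morphologyEx(m&k,cv2.MORPH_OPEN,np.ones((3,3)))
    cs=max(cv2.findContours(m,cv2.RETR_EXTERNAL,cv2.CHAIN_APPROX_NONE)[0],key=cv2.contourArea)
    w=np.array([onz(c,*p,.07)[:2] for p in cv2.convexHull(cs)[:,0].astype(float)]).astype(np.float32)
    r=cv2.minAreaRect(w); print(nm,r,cv2.boundingRect(cs))
```

```text
scene ((0.5488117933273315, -0.1131596714258194), (0.11153985559940338, 0.10170459747314453), 2.9958951473236084) (296, 199, 48, 34)
wrist ((0.5488081574440002, -0.11220033466815948), (0.11009853333234787, 0.10032296180725098), 2.9692153930664062) (59, 74, 109, 102)
```

```bash
cat > fin.py <<'E'
from h import *
import sys
s=read_state(); a=np.radians(50); t=np.radians(15); h=np.array([np.cos(a),np.sin(a),0]); u=np.array([0,0,1.])
z=np.cos(t)*h-np.sin(t)*u; x=np.sin(t)*h+np.cos(t)*u; R=np.c_[x,np.cross(z,x),z]
R0=np.array(s['tcp_rot']); P0=np.array(s['position']); los=-np.cos(t)*R0[:,0]+np.sin(t)*R0[:,2]
print("focus",P0-.019*R0[:,2]+.15*los,"los",los,s['force'],s['qvel'].round(1),s['time_s'],s['grasp_force'])
plan(np.array([.5488,-.1127,.22])+.019*z,R,int(sys.argv[1]))
E
python3 fin.py 4
```

```text
focus [ 0.54397532 -0.11196203  0.12343891] los [-0.01552664  0.009184   -0.99983728] [ 0.54138304  0.87716987 -0.39356988] [-0.6 -2.  -0.5  0.3  0.5 -0.2] 18.2 29.932599042076617
turn/row [-0.002  0.001 -0.004] |mm/row| 13.357297272348324
[[-13, 1, 4], [-0.002, 0.001, -0.004]]
[[-13, 1, 4], [-0.002, 0.001, -0.004]]
[[-13, 1, 4], [-0.002, 0.001, -0.004]]
[[-13, 0, 4], [-0.002, 0.001, -0.004]]
```

drive_tool([
  [[-13, 1, 4], [-0.002, 0.001, -0.004]],
  [[-13, 1, 4], [-0.002, 0.001, -0.004]],
  [[-13, 1, 4], [-0.002, 0.001, -0.004]],
  [[-13, 0, 4], [-0.002, 0.001, -0.004]],
  [[0, 0, 0], [0, 0, 0]],
])

```text
time_s: 18.7
position: [0.5612, -0.0998, 0.2144]
tcp_rot: [[0.165, 0.765, 0.622], [0.198, -0.644, 0.739], [0.966, 0.001, -0.258]]
force: [0.3, -0.3, -1.4]
opening: 0.527
grasp_force: 29.9
```

drive_tool([
  [[0, 0, 0], [0, 0, 0]],
  [[0, 0, 0], [0, 0, 0]],
  [[0, 0, 0], [0, 0, 0]],
])

```text
time_s: 19.0
position: [0.5612, -0.0992, 0.2155]
tcp_rot: [[0.162, 0.766, 0.622], [0.198, -0.643, 0.74], [0.967, 0.003, -0.256]]
force: [0.2, -0.9, -1.7]
opening: 0.531
grasp_force: 29.9
```

```bash
python3 fin.py 1
```

```text
focus [ 0.55001077 -0.11317667  0.07035145] los [ 4.07639926e-03  4.23382275e-04 -9.99991602e-01] [ 0.21286598 -0.88011691 -1.70825352] [ 0.1  0.4  0.1  0.  -0.  -0.2] 19.0 29.932449515908957
turn/row [ 0.001 -0.003  0.003] |mm/row| 0.9176123692137728
[[0, -1, 0], [0.001, -0.003, 0.003]]
```

Run:
```python
from h import *
b=capture("scene"); save("s6.png",b,(210,80,530,320),2.5)
s=read_state(); R=np.array(s['tcp_rot']); P=np.array(s['position']); g=P-.019*R[:,2]; t=np.radians(15); los=-np.cos(t)*R[:,0]+np.sin(t)*R[:,2]; c=cam("scene")
for n,q in (("window",g+.05*los),("foot",g+.122*R[:,2]+.012*R[:,0]),("rear",g-.05*los)): print(n,(proj(c,q)-[210,80])*2.5)
```

```text
window [273.34468681 272.44172194]
foot [263.58001969 327.76008315]
rear [273.58720295 199.40290329]
```

View pics/s6.png

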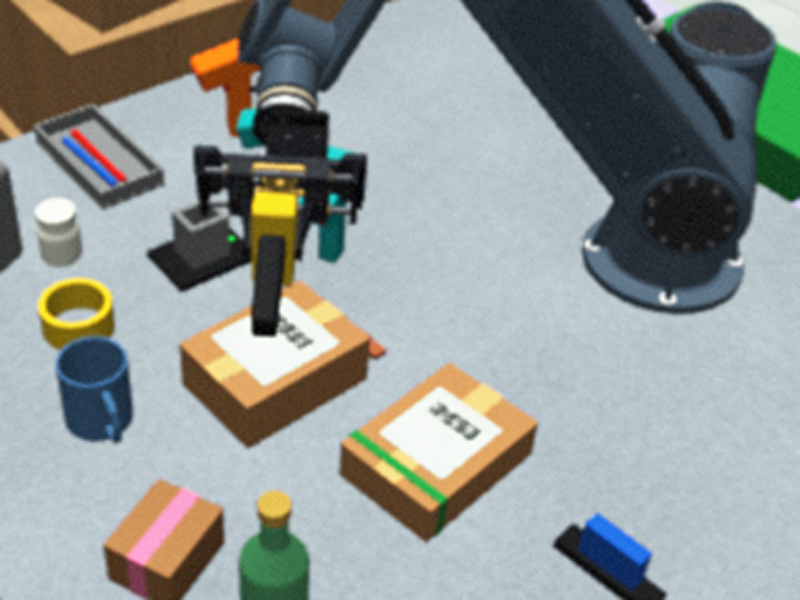

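The scanner hangs nose-down over the label, with its foot at (264,327) as predicted. The scraper stands at (610,555), and the other objects in this view look unmoved.

```bash
python3 -c "
from rig import hand_in; print(hand_in())"
```

```text
the job is handed in; nothing more can be done
None
```

Handed in at about 19 s of the 67 s allowed: the chips are wiped off the parcel onto the table in front of it, the scraper is back where it stood, and the scanner is held still, pointing straight down 10 cm above the label, with its read point measured within about 2 mm of the label's centre.

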